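# Nest the bar set on the round cork mat

### The job

Build the room's bar set on the round cork mat, from the bottom up: first the pewter dish in the middle of the mat, then the black jigger upright in the dish, then the short wide green glass in the jigger's cup, and last the tall slim green glass inside the short one. Let go of each piece, standing upright and still in its place, before you fetch the next; set the glasses down gently, never dropping them, and leave the corkscrew and the ice bucket lid where they lie.

Things in the scene. Friction and masses are not known exactly. Their poses are not given: they have to be found in the camera images.
- mat_round: The round cork mat, a disc 96 mm across and 4 mm thick, fixed to the white shelf. Origin: centre of its underside, on the shelf (top surface at 4 mm).
- mat_square: The square cork mat, 90 x 90 mm and 4 mm thick, fixed to the shelf; not the place for the tower. Origin: centre of its underside; x and y along its sides.
- dish: Small round pewter dish (grey metal), loose, about 0.12 kg: straight outer wall 66 mm across, 18 mm high; wall 4 mm, so 58 mm across inside; inner floor 6 mm above its underside. Origin: centre of its underside; z up, round about z.
- jigger: Matte black bar jigger, loose, 0.12 kg, 80 mm high, upright. Foot 48 mm across; waist 26 mm across at 28 mm height; from 36 to 80 mm a round open cup, outside 57 mm across at its bottom, 60 mm at the rim, wall 3 mm, inner floor 40 mm above the underside (inside 51 mm across there, 54 mm at the rim). Origin: centre of its underside; z up, round about z.
- short_glass: Short wide green shot glass, loose, 0.09 kg, 64 mm high, open at the top; outside 39 mm across at the foot, 48 mm at the rim, wall 3 mm, inner floor 6 mm above the underside (inside 34 mm across there, 42 mm at the rim). In the jigger's cup it stands 24 mm proud of the rim. Origin: centre of its underside; z up, round about z.
- tall_glass: The tall slim green shooter glass, loose, about 0.08 kg, 88 mm high; outside 25 mm across at the foot, 33 mm at the rim. Standing inside the short glass it stands 30 mm proud of that rim. Origin: centre of its underside; z up, round about z.
- bucket_lid: Pewter ice bucket lid lying flat on the shelf, 110 mm across, with a knob in the middle, 37 mm high in all; to be left alone. Origin: centre of its underside.
- corkscrew: Brass corkscrew with a rosewood T handle, lying on the shelf, 81 mm long, 80 mm wide over the handle, 18 mm high; to be left alone. x along the screw towards its tip, y along the handle; origin on the shelf between handle and tip.
Not all that is in view belongs to the job. What is shaped like the tall_glass but blue is not meant.

How it is judged (in metres and radians):
On the way, in this order (a step that is already met when the one before it is completed fails the run):
1. the pewter dish lies on the round cork mat, let go (horizontal distance between dish and mat_round below 0.012 m and z of dish in the frame of mat_round between 0.001 and 0.007 m and angle between dish's own z axis and vertical below 0.1 rad and contact force between the fingers and dish below 0.05 N and linear speed of dish below 0.02 m/s and angular speed of dish below 0.2 rad/s), for 0.2 s.
2. the jigger stands upright in the dish, let go (horizontal distance between jigger and dish below 0.01 m and z of jigger in the frame of dish between 0.003 and 0.009 m and angle between jigger's own z axis and vertical below 0.1 rad and contact force between the fingers and jigger below 0.05 N and linear speed of jigger below 0.02 m/s and angular speed of jigger below 0.2 rad/s), for 0.2 s.
3. the short glass stands in the jigger's cup, let go (horizontal distance between short_glass and jigger below 0.01 m and z of short_glass in the frame of jigger between 0.037 and 0.043 m and angle between short_glass's own z axis and vertical below 0.1 rad and contact force between the fingers and short_glass below 0.05 N and linear speed of short_glass below 0.02 m/s and angular speed of short_glass below 0.2 rad/s), for 0.2 s.
4. the tall glass stands inside the short glass, let go (horizontal distance between tall_glass and short_glass below 0.01 m and z of tall_glass in the frame of short_glass between 0.003 and 0.009 m and angle between tall_glass's own z axis and vertical below 0.1 rad and contact force between the fingers and tall_glass below 0.05 N and linear speed of tall_glass below 0.02 m/s and angular speed of tall_glass below 0.2 rad/s), for 0.2 s.
At the end, for the whole second after the job is handed in: Dish flat on the round mat, within 12 mm of its centre; jigger on the dish floor, short glass on the jigger's cup floor, tall glass on the short glass's floor, each within 10 mm of the axis below, 3 mm of its seated height and 0.1 rad of upright; all released and at rest (all of step 1 and all of step 2 and all of step 3 and all of step 4); the robot touches nothing.
It fails at once if the short glass is dropped: it moves faster than 0.5 m/s while the fingers do not hold it (contact force between the fingers and short_glass below 0.05 N and linear speed of short_glass above 0.5 m/s).
It fails at once if the tall glass is dropped: it moves faster than 0.5 m/s while the fingers do not hold it (contact force between the fingers and tall_glass below 0.05 N and linear speed of tall_glass above 0.5 m/s).
It fails at once if the ice bucket lid is shifted by more than 30 mm (distance of bucket_lid from where it was at the start of the episode above 0.03 m).
It fails at once if the corkscrew is shifted by more than 30 mm (distance of corkscrew from where it was at the start of the episode above 0.03 m).
It also fails if it takes over 128 s, if anything falls off the work surface, if the arm or the gripper's body presses on something with over 40 N, if the wrist force passes 120 N, or if a joint passes its speed limit or range.

### The arm

A 6-joint arm with a two-finger parallel gripper is mounted at the origin on the work surface. World frame = base frame: x ahead of the robot, y to its left, z up, the work surface at z = 0. Lengths are in m, angles in degrees, forces in N, time in s.
With the tool pointing down it reaches from about 0.325 to 0.9 m from the base axis. Payload 6.1 kg.
Tool frame: the origin (TCP) lies at the very end of the fingers, on their centre line; the grasp point (between the pads) lies 19 mm behind it (arm.grasp_offset is the distance from the TCP to the grasp point, in m); z points along the fingers, y is the line along which they close (so a half turn about z gives the same grasp; the last joint's range is limited). The gripper opens to 85 mm and grips with 20 to 120 N. Pads are 22 mm wide; open, the fingers measure 114 mm over their backs; the gripper's body (76 mm by 85 mm) begins 54 mm behind the grasp point. The pads swing forward as they close: fully open they stand 13 mm farther back than shut.
Start: joints at [58.665, 12.628, 87.462, -0, 79.91, -7.225], TCP at [0.255, 0.57, 0.231] pointing down, gripper open.
Joint ranges: [-170.65, 170.65], [-52.31, 119.04], [5.05, 147.46], [-71.25, 251.25], [11.57, 151.72], [-153.62, 153.62]. Speed limits (degrees/s): [147.25, 147.25, 172.46, 180, 180, 180].

### API

Orientations are given as [roll, pitch, yaw] about the fixed x, y, z axes, in that order (R = Rz(yaw) Ry(pitch) Rx(roll)).
In Python, from workcell import status, optics, arm, nets gives the robot as it stands.
- The arm moves only by the shell command python3 -m inch 'ROWS' [FORCE]. ROWS is text: rows parted by semicolons, each of 5 numbers parted by spaces: the closure, from -1 (fully open) to 1 (shut), then the shift along the tool's x, y, z in cm, then the turn about the tool's z in rad. A call has 1 to 12 rows; each row is the pose to reach, as a shift and turn from the pose commanded when the call began, along the tool's axes at that moment; what a row does not reach only later rows make up. A row lasts 1/10 s, in which the tool goes at most 50 mm and 8.59 degrees, less where a joint would pass 70% of its speed; a pose out of reach is approached as far as the arm can. A call with a gripper value outside its range is refused whole. The fingers move at their own pace and stop on an object; FORCE is the grip in N (left out, the last holds). Time passes only in rows, so rows that repeat a pose let the fingers close. It gives the time, the measured TCP pose, the force, the opening and the grip force at its end, in the units of the state.
- status.sense(): the state, without advancing time (a new reading comes with each control period).
- optics.read_camera(name): name is "scene" or "top"; returns (picture, depth): 384x512x3 uint8, red, green, blue; 384x512 float32, m along the optical axis (not along the pixel's ray), 0 where there is no reading.
- optics.get_calibration(name): a dict with "K" (3x3 intrinsics, pixels), "cam_to_world" (4x4, takes a point from camera to world coordinates). Camera axes: x right, y up, looking along -z (the intrinsics and any distortion apply to the point x, -y, -z); pixel columns grow to the right and rows downward; lengths in m; the calibration is good to about 2 mm. A picture is of the moment at which its call begins. get_calibration takes no time and is no camera call.
- arm.finish_job(): hands the job in; it is judged then, once.
Trained networks look in the newest picture that a camera, given by its name, has taken for a name from the list of things; names that differ only in an ending like _2 or _b are one class to them, and where a whole thing is asked for, a point or a joint stands for the part that bears it (a point fixed in the world has none). Each returns a list of dicts, best first, with "score" (0 to 1); they miss things now and then, are a little off and sometimes report something else, mostly with a low value. They report only what shows in the picture. A call takes as long as a camera call. They do not tell look-alikes from the thing itself.
- nets.look_for(camera, name): "extent" ([left, top, width, height] in pixels, round what is visible of it).
- nets.regions_of(camera, name): "pixels" (384x512 bool, what is visible of it) and "extent" ([left, top, width, height] in pixels, round what is visible of it).
- nets.mark_of(camera, name): "pixel" ([column, row] in pixels: a listed point, or the origin of a listed thing).
The state is a dict: "t": time; "qpos": joint angles; "joint_vel": joint speeds; "joint_efforts": joint torques, N m; "eef_pos": TCP position; "eef_rot": TCP orientation; "ft_force": force on the tool from outside, world axes, zero at the start; "ft_torque": the same for the moment, N m; "finger_gap": opening from 0.0 (shut) to 1.0 (fully open); "gripper_force": force on a finger pad.
Only numpy, scipy, OpenCV 4.12 (cv2) and the standard library are available. Lean on these libraries where they do the work, as an engineer would, in place of code of your own. Each camera call takes 0.05 s, during which the arm holds its last target. There are 200 camera calls.

## Working session

There is one attempt and no reset: what is moved stays moved. The work goes in short steps, Python scripts to look and compute and a shell command to move; the robot and the scene stay as the last step left them, time stands still between calls to the robot, and variables do not carry over. Pictures are saved under pics/ and viewed, at most 14 in all, crops included, and the job is handed in when it is done.

```bash
mkdir -p pics; ls; cat > h.py <<'E'
import numpy as np, cv2
from workcell import status, optics, arm, nets
from scipy.spatial.transform import Rotation as R
def cloud(cam):
    p,d=optics.read_camera(cam); c=optics.get_calibration(cam); K=np.array(c["K"]);T=np.array(c["cam_to_world"])
    v,u=np.mgrid[:384,:512]
    X=np.stack([(u-K[0,2])/K[0,0]*d,-(v-K[1,2])/K[1,1]*d,-d],-1)
    return p,d,X@T[:3,:3].T+T[:3,3]
E
python3 - <<'E'
from h import *
for cam in("scene","top"):
    p,d,W=cloud(cam); cv2.imwrite(f"pics/{cam}0.png",p[:,:,::-1]); c=optics.get_calibration(cam)
    print(cam,{k:np.round(v,3).tolist() if k!="x" else 0 for k,v in c.items() if not isinstance(v,str)})
    for n in "mat_round mat_square dish jigger short_glass tall_glass bucket_lid corkscrew".split():
        for r in nets.regions_of(cam,n)[:3]:
            m=r["pixels"]&(d>0); P=W[m]
            if len(P)<5: print(n,"few");continue
            lo,hi=np.percentile(P,[2,98],axis=0)
            print(n,round(r["score"],2),np.round(r["extent"]).tolist(),"lo",lo.round(3),"hi",hi.round(3))
print(status.sense())
E
```

```text
pics
scene {'K': [[442.331, 0.0, 252.783], [0.0, 442.331, 197.418], [0.0, 0.0, 1.0]], 'cam_to_world': [[-0.507, -0.599, 0.619, 1.134], [0.862, -0.359, 0.359, 0.342], [0.007, 0.716, 0.698, 0.671], [0.0, 0.0, 0.0, 1.0]]}
mat_round 0.74 [282.0, 169.0, 46.0, 33.0] lo [0.399 0.027 0.002] hi [0.502 0.128 0.008]
mat_round 0.61 [156.0, 132.0, 40.0, 23.0] lo [ 0.433 -0.305  0.002] hi [ 0.519 -0.218  0.008]
dish 0.83 [340.0, 257.0, 39.0, 33.0] lo [0.593 0.237 0.003] hi [0.657 0.296 0.021]
dish 0.63 [158.0, 130.0, 37.0, 25.0] lo [ 0.432 -0.304  0.003] hi [ 0.518 -0.218  0.008]
jigger 0.59 [100.0, 137.0, 33.0, 47.0] lo [ 0.598 -0.328  0.003] hi [ 0.654 -0.271  0.082]
short_glass 0.63 [232.0, 140.0, 19.0, 33.0] lo [ 0.429 -0.123  0.001] hi [ 0.483 -0.059  0.066]
short_glass 0.6 [342.0, 258.0, 36.0, 36.0] lo [0.595 0.238 0.005] hi [0.657 0.297 0.021]
tall_glass 0.63 [182.0, 168.0, 19.0, 40.0] lo [ 0.607 -0.119  0.003] hi [ 0.636 -0.089  0.09 ]
tall_glass 0.59 [166.0, 191.0, 20.0, 40.0] lo [ 0.674 -0.116  0.002] hi [ 0.706 -0.075  0.09 ]
bucket_lid 0.72 [248.0, 216.0, 56.0, 46.0] lo [0.574 0.054 0.
[... 1031 characters left out ...]
 [0.492 0.29  0.021]
{'t': 0.9, 'qpos': array([ 5.86650495e+01,  1.26273855e+01,  8.74615576e+01, -8.60546131e-05,
        7.99107872e+01, -7.22620991e+00]), 'joint_vel': array([ 0.08310258,  0.05993315,  0.02376083,  0.06347842, -0.02813552,
        0.04004086]), 'joint_efforts': array([ 2.66467168e-04, -4.96820748e+01, -3.89747572e+01,  6.06348704e-05,
        3.16431906e-04, -4.09515553e-05]), 'eef_pos': array([0.25530697, 0.57047096, 0.23131034]), 'eef_rot': array([1.79999743e+02, 1.17968616e-04, 1.55891274e+02]), 'ft_force': array([ 0.47657309, -0.42525779,  0.4304495 ]), 'ft_torque': array([ 0.00287472, -0.01038761, -0.02106732]), 'gripper_force': 0.0, 'finger_gap': 0.9990621315452101}
```

View pics/top0.png

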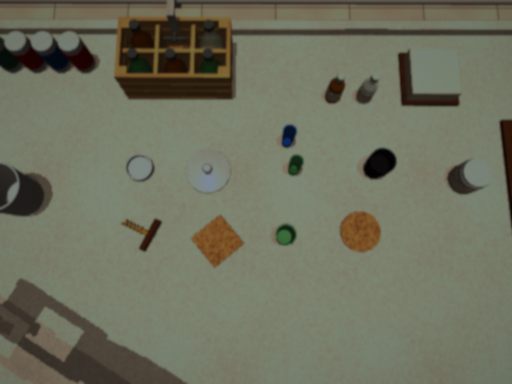

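View pics/scene0.png

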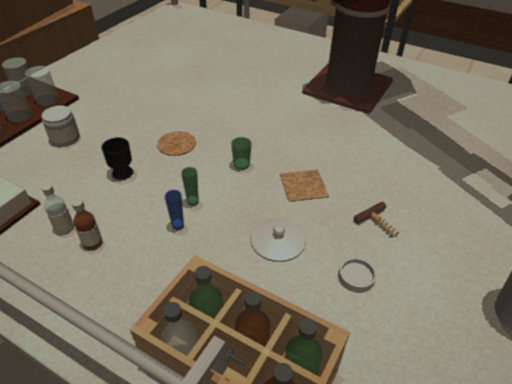

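The top view shows the dish at (140,168), jigger at (380,163), short green glass at (286,234), tall green glass at (296,164) and the blue look-alike at (289,135). The round mat is at (360,231). The scene view agrees. Next I'll refine the centres.

```bash
cat >> h.py <<'E'
def fit(P,r=None):
    from scipy.optimize import least_squares
    c0=(P[:,:2].min(0)+P[:,:2].max(0))/2
    f=lambda q: np.hypot(P[:,0]-q[0],P[:,1]-q[1])-(r or q[2])
    return least_squares(f,[*c0,r or .03],loss="soft_l1",f_scale=.002).x
def near(W,d,c,rad,z0,z1):
    m=(d>0)&(np.hypot(W[...,0]-c[0],W[...,1]-c[1])<rad)&(W[...,2]>z0)&(W[...,2]<z1)
    return W[m]
def go(x,y,z,yaw=150):
    """shift [cm] in tool axes and turn [rad] from present pose to target TCP"""
    s=status.sense(); r=R.from_euler("xyz",s["eef_rot"],degrees=True)
    d=r.inv().apply(np.array([x,y,z])-s["eef_pos"])*100
    t=-(yaw-s["eef_rot"][2]+180)%360-180
    t=-((yaw-s["eef_rot"][2]+180)%360-180)
    print("shift",d.round(2),"turn",round(np.radians(t),3),"| at",s["eef_pos"].round(4),s["eef_rot"].round(1),"gap",round(s["finger_gap"],3),"F",round(s["gripper_force"],1),"t",s["t"])
E
python3 - <<'E'
from h import *
G={"mat_round":((.473,-.262),.055,.0025,.02),"dish":((.624,.265),.045,.014,.03),"jigger":((.626,-.3),.045,.073,.09),"short_glass":((.46,-.082),.035,.056,.075),"tall_glass":((.62,-.105),.025,.08,.1)}
for cam in("scene","top"):
    p,d,W=cloud(cam)
    F=near(W,d,(.5,-.17),.03,-.02,.02); print(cam,"floor z",np.median(F[:,2]).round(4))
    for n,(c,rad,a,b) in G.items():
        P=near(W,d,c,rad,a,b); e=cv2.minEnclosingCircle(P[:,:2].astype(np.float32)); 
        print(n,len(P),"enc",np.round(e[0],4),round(e[1],4),"fit",fit(P).round(4),"mean",P.mean(0).round(4))
go(.624,.265,.12)
E
```

```text
scene floor z 0.0017
mat_round 795 enc [ 0.473 -0.262] 0.055 fit [ 0.4749 -0.2609  0.0354] mean [ 0.4758 -0.2604  0.0054]
dish 315 enc [0.6244 0.2666] 0.0342 fit [0.6255 0.2666 0.0308] mean [0.6261 0.2668 0.0185]
jigger 234 enc [ 0.6255 -0.2992] 0.0319 fit [ 0.6256 -0.2995  0.028 ] mean [ 0.6264 -0.2993  0.0784]
short_glass 179 enc [ 0.4588 -0.0804] 0.0259 fit [ 0.4606 -0.0809  0.0219] mean [ 0.4599 -0.0812  0.0621]
tall_glass 141 enc [ 0.6211 -0.1051] 0.0177 fit [ 0.6212 -0.1045  0.0148] mean [ 0.6213 -0.1043  0.086 ]
top floor z 0.0005
mat_round 1156 enc [ 0.4734 -0.262 ] 0.0546 fit [ 0.4727 -0.262   0.0345] mean [ 0.4729 -0.2618  0.0049]
dish 154 enc [0.6243 0.2657] 0.0338 fit [0.6235 0.2651 0.0308] mean [0.6239 0.2654 0.0182]
jigger 161 enc [ 0.6244 -0.3005] 0.0302 fit [ 0.6239 -0.3003  0.0281] mean [ 0.6251 -0.302   0.0788]
short_glass 105 enc [ 0.4588 -0.0819] 0.0238 fit [ 0.4589 -0.0818  0.0219] mean [ 0.4601 -0.084   0.0634]
tall_glass 70 enc [ 0.6198 -0.1055] 0.0164 fit [ 0.6195 -0.1054  0.0149] mean [ 0.6212 -0.106   0.0866]
shift [-46.13 -12.82  11.13] turn 0.103 | at [0.2553 0.5705 0.2313] [180.    0.  155.9] gap 0.998 F 0.0 t 1.0
```

```bash
python3 -m inch '-1 -46.1 -12.9 8 0.1; -1 -46.1 -12.9 8 0.1; -1 -46.1 -12.9 8 0.1; -1 -46.1 -12.9 8 0.1; -1 -46.1 -12.9 8 0.1; -1 -46.1 -12.9 8 0.1; -1 -46.1 -12.9 8 0.1; -1 -46.1 -12.9 8 0.1; -1 -46.1 -12.9 8 0.1; -1 -46.1 -12.9 8 0.1; -1 -46.1 -12.9 8 0.1; -1 -46.1 -12.9 8 0.1' 40; python3 -c "
from h import *
go(.6243,.266,-.001)"
```

```text
t: 2.2
eef_pos: [0.6235, 0.2637, 0.1507]
eef_rot: [-180.0, -0.1, 150.1]
ft_force: [-0.8, 0.5, 1.1]
finger_gap: 1.005
gripper_force: 0.0
shift [ 0.03  0.25 15.17] turn 0.001 | at [0.6235 0.2637 0.1507] [-1.800e+02 -1.000e-01  1.501e+02] gap 1.005 F 0.0 t 2.2
```

```bash
python3 -m inch '-1 0 0 4 0; -1 0 0 8 0; -1 0 0 10 0; -1 0 0 10 0; -1 0 0 10 0;-1 0 0 10 0'; python3 -c "
from h import *
go(.6243,.266,-.001)"
```

```text
t: 2.8
eef_pos: [0.6247, 0.2657, 0.054]
eef_rot: [179.8, 0.2, 150.2]
ft_force: [-0.1, 0.0, 1.3]
finger_gap: 0.998
gripper_force: 0.0
shift [ 0.06 -0.01  5.5 ] turn 0.004 | at [0.6247 0.2657 0.054 ] [179.8   0.2 150.2] gap 0.998 F 0.0 t 2.8
```

```bash
python3 -m inch '-1 0 0 3 0; -1 0 0 4.5 0; -1 0 0 5.1 0; -1 0 0 5.1 0; -1 0 0 5.1 0; 1 0 0 5.1 0; 1 0 0 5.1 0; 1 0 0 5.1 0;1 0 0 5.1 0;1 0 0 5.1 0;1 0 0 5.1 0;1 0 0 5.1 0' 40; python3 -c "
from h import *
go(.4735,-.2615,.2)"
```

```text
t: 4.0
eef_pos: [0.6247, 0.2648, 0.0025]
eef_rot: [179.9, 0.1, 150.2]
ft_force: [-1.8, -0.6, 5.3]
finger_gap: 0.757
gripper_force: 43.5
shift [-13.11 -53.13 -19.83] turn 0.003 | at [0.6247 0.2648 0.0025] [1.799e+02 1.000e-01 1.502e+02] gap 0.757 F 43.5 t 4.0
```

```bash
python3 -m inch '1 0 0 -1 0; 1 0 0 -3 0; 1 0 0 -6 0; 1 0 0 -9 0; 1 -1 -3 -12 0; 1 -2 -7 -12 0; 1 -3 -11 -12 0; 1 -4 -15 -12 0; 1 -5 -19 -12 0; 1 -6 -23 -12 0; 1 -6.5 -26 -12 0; 1 -6.5 -26 -12 0'; python3 -c "
from h import *
go(.4735,-.2615,.12)"
```

```text
t: 5.2
eef_pos: [0.5495, 0.0033, 0.121]
eef_rot: [-179.9, 0.0, 149.9]
ft_force: [-0.1, 0.3, -0.6]
finger_gap: 0.755
gripper_force: 44.5
shift [ -6.69 -26.72   0.13] turn -0.001 | at [0.5495 0.0033 0.121 ] [-179.9    0.   149.9] gap 0.755 F 44.5 t 5.2
```

```bash
python3 -m inch '1 -0.6 -3 0 0; 1 -1.5 -7 0 0; 1 -2.5 -11 0 0; 1 -3.5 -15 0 0; 1 -4.5 -19 0 0; 1 -5.5 -23 0 0; 1 -6.2 -25.5 0 0; 1 -6.6 -27 0 0; 1 -6.6 -27 0 0; 1 -6.6 -27 0 0;1 -6.6 -27 0 0'; python3 -c "
from h import *
go(.4735,-.2615,.006)"
```

```text
t: 6.3
eef_pos: [0.4737, -0.2591, 0.1202]
eef_rot: [180.0, -0.0, 150.2]
ft_force: [-0.7, 0.5, -0.4]
finger_gap: 0.76
gripper_force: 44.6
shift [-0.1  -0.22 11.42] turn 0.004 | at [ 0.4737 -0.2591  0.1202] [180.   -0.  150.2] gap 0.76 F 44.6 t 6.3
```

```bash
python3 -m inch '1 0 -0.1 3 0; 1 -0.1 -0.2 6 0; 1 -0.1 -0.2 9 0; 1 -0.1 -0.2 10.5 0; 1 -0.1 -0.2 11.1 0; 1 -0.1 -0.2 11.4 0; 1 -0.1 -0.2 11.5 0;  1 -0.1 -0.2 11.5 0;1 -0.1 -0.2 11.5 0'; python3 -c "
from h import *
go(.4735,-.2615,.005); print(status.sense()['ft_force'])"
```

```text
t: 7.2
eef_pos: [0.4742, -0.2635, 0.0066]
eef_rot: [-180.0, 0.2, 150.2]
ft_force: [0.5, 0.3, 1.3]
finger_gap: 0.76
gripper_force: 44.8
shift [0.16 0.13 0.16] turn 0.003 | at [ 0.4742 -0.2635  0.0066] [-180.     0.2  150.2] gap 0.76 F 44.8 t 7.2
[0.54958652 0.33461584 1.26447834]
```

```bash
python3 -m inch '1 0 0 0.1 0; 1 0 0 0.1 0; -1 0 0 0.1 0; -1 0 0 0.1 0; -1 0 0 0.1 0; -1 0 0 0.1 0; -1 0 0 0 0; -1 0 0 -4 0; -1 0 0 -9 0; -1 0 0 -14 0; -1 0 0 -16 0;-1 0 0 -16 0'; python3 -c "
from h import *
go(.625,-.3,.16)"
```

```text
t: 8.4
eef_pos: [0.4756, -0.2645, 0.1702]
eef_rot: [-179.9, 0.5, 150.2]
ft_force: [1.3, -1.3, 0.1]
finger_gap: 1.001
gripper_force: 0.0
shift [-14.72   4.36   1.14] turn 0.003 | at [ 0.4756 -0.2645  0.1702] [-179.9    0.5  150.2] gap 1.001 F 0.0 t 8.4
```

```bash
python3 -m inch '-1 -4 1.1 0 0; -1 -8.5 2.3 0 0; -1 -12.5 3.5 0.5 0; -1 -14.8 4.3 1 0; -1 -14.8 4.3 1 0; -1 -14.8 4.3 1 0;-1 -14.8 4.3 1 0'; python3 - <<'E'
from h import *
go(.625,-.3,.037)
for cam in("scene","top"):
    p,d,W=cloud(cam); P=near(W,d,(.474,-.262),.045,.016,.03); e=cv2.minEnclosingCircle(P[:,:2].astype(np.float32)); print(cam,len(P),np.round(e,4) if 0 else e,fit(P))
cv2.imwrite("pics/d1.png",cv2.resize(p[180:300,280:440,::-1],None,fx=4,fy=4))
go(.625,-.3,.037)
E
```

```text
t: 9.1
eef_pos: [0.6217, -0.2987, 0.1542]
eef_rot: [-180.0, -0.1, 150.1]
ft_force: [0.6, 0.3, 0.4]
finger_gap: 1.0
gripper_force: 0.0
shift [-0.38  0.05 11.72] turn 0.003 | at [ 0.6217 -0.2987  0.1542] [-1.800e+02 -1.000e-01  1.501e+02] gap 1.0 F 0.0 t 9.1
scene 200 ((0.4732685983181, -0.26236775517463684), 0.034939955919981) [ 0.47479984 -0.2619818   0.03079073]Traceback (most recent call last):
  File "<stdin>", line 4, in <module>
  File "h.py", line 11, in fit
    c0=(P[:,:2].min(0)+P[:,:2].max(0))/2
        ~~~~~~~~~~~^^^
    return umr_minimum(a, axis, None, out, keepdims, initial, where)
ValueError: zero-size array to reduction operation minimum which has no identity
```

```bash
python3 -m inch '-1 -0.2 0 3 0; -1 -0.2 0 6 0; -1 -0.2 0 9 0; -1 -0.2 0 11 0; -1 -0.2 0 11.8 0; -1 -0.2 0 11.8 0; -1 -0.2 0 11.8 0'; python3 - <<'E'
from h import *
for i in range(3): go(.625,-.3,.037); optics.read_camera("top")
E
```

```text
t: 9.9
eef_pos: [0.6253, -0.3007, 0.039]
eef_rot: [-180.0, 0.1, 150.1]
ft_force: [-0.7, 0.1, -0.3]
finger_gap: 0.998
gripper_force: 0.0
shift [0.06 0.04 0.2 ] turn 0.003 | at [ 0.6253 -0.3007  0.039 ] [-1.800e+02  1.000e-01  1.501e+02] gap 0.998 F 0.0 t 9.9
shift [0.11 0.04 0.25] turn 0.003 | at [ 0.6258 -0.3009  0.0395] [-180.     0.2  150.2] gap 1.002 F 0.0 t 9.95
shift [0.12 0.04 0.26] turn 0.003 | at [ 0.6259 -0.3009  0.0396] [-180.     0.2  150.2] gap 0.998 F 0.0 t 10.0
```

```bash
python3 -m inch '1 0 0 0.1 0; 1 0 0 0.1 0;1 0 0 0.1 0;1 0 0 0.1 0;1 0 0 0.1 0;1 0 0 0.1 0;1 0 0 -1 0; 1 0 0 -3 0; 1 0 0 -6 0; 1 0 0 -8.5 0; 1 0 0 -9 0; 1 0 0 -9 0' 40; python3 - <<'E'
from h import *
go(.4737,-.2622,.128)
p,d,W=cloud("scene")
P=near(W,d,(.474,-.262),.045,.016,.03);print("dish",fit(P),cv2.minEnclosingCircle(P[:,:2].astype(np.float32)))
P=near(W,d,(.625,-.3),.045,.05,.3);print("jig z",np.percentile(P[:,2],[0,1,2,5]))
go(.4737,-.2622,.128)
E
```

```text
t: 11.25
eef_pos: [0.6251, -0.3003, 0.1282]
eef_rot: [-180.0, 0.1, 150.2]
ft_force: [0.1, -0.9, -1.5]
finger_gap: 0.695
gripper_force: 43.4
shift [ 1.503e+01 -4.230e+00 -1.000e-02] turn 0.003 | at [ 0.6251 -0.3003  0.1282] [-1.800e+02  1.000e-01  1.502e+02] gap 0.695 F 43.4 t 11.25
dish [ 0.4745312  -0.26208801  0.03090405] ((0.4734714925289154, -0.2621587812900543), 0.03485690429806709)
jig z [0.09112955 0.09493951 0.09675987 0.10173384]
shift [14.93 -4.23 -0.14] turn 0.003 | at [ 0.6242 -0.2998  0.1265] [ 1.800e+02 -1.000e-01  1.502e+02] gap 0.692 F 43.4 t 11.3
```

```bash
python3 -m inch '1 2 -0.6 0 0; 1 5 -1.4 0 0; 1 8 -2.2 0 0; 1 11 -3.1 0 0; 1 13.5 -3.8 0 0; 1 15 -4.2 0 0; 1 15 -4.2 0 0; 1 15 -4.2 0 0; 1 15 -4.2 0 0; 1 15 -4.2 0 0'; python3 - <<'E'
from h import *
for i in range(3): 
  go(.4737,-.2622,.128)
  p,d,W=cloud("scene")
P=near(W,d,(.474,-.262),.05,.16,.175);print("jigger top",len(P))
for a,b in((.06,.1),(.1,.12),(.12,.14),(.14,.16),(.16,.18)):
  P=near(W,d,(.474,-.262),.06,a,b);print(a,len(P),P.mean(0) if len(P) else "")
cv2.imwrite("pics/j1.png",cv2.resize(p[40:190,90:290,::-1],None,fx=4,fy=4))
E
```

```text
t: 12.3
eef_pos: [0.4743, -0.262, 0.127]
eef_rot: [180.0, -0.0, 150.2]
ft_force: [-0.3, 0.9, -0.8]
finger_gap: 0.698
gripper_force: 43.4
shift [ 0.04 -0.05 -0.1 ] turn 0.003 | at [ 0.4743 -0.262   0.127 ] [180.   -0.  150.2] gap 0.698 F 43.4 t 12.3
shift [ 0.03 -0.05 -0.1 ] turn 0.003 | at [ 0.4742 -0.262   0.127 ] [180.   -0.  150.2] gap 0.694 F 43.4 t 12.35
shift [ 0.02 -0.04 -0.09] turn 0.003 | at [ 0.4741 -0.2619  0.1271] [180.   -0.  150.2] gap 0.691 F 43.4 t 12.4
jigger top 187
0.06 83 [ 0.48612944 -0.25143808  0.09577263]
0.1 146 [ 0.48364586 -0.25374186  0.10791195]
0.12 83 [ 0.49453622 -0.24953263  0.13412383]
0.14 250 [ 0.48848272 -0.25316508  0.15035298]
0.16 201 [ 0.48824709 -0.2627008   0.16753118]
```

View pics/j1.png

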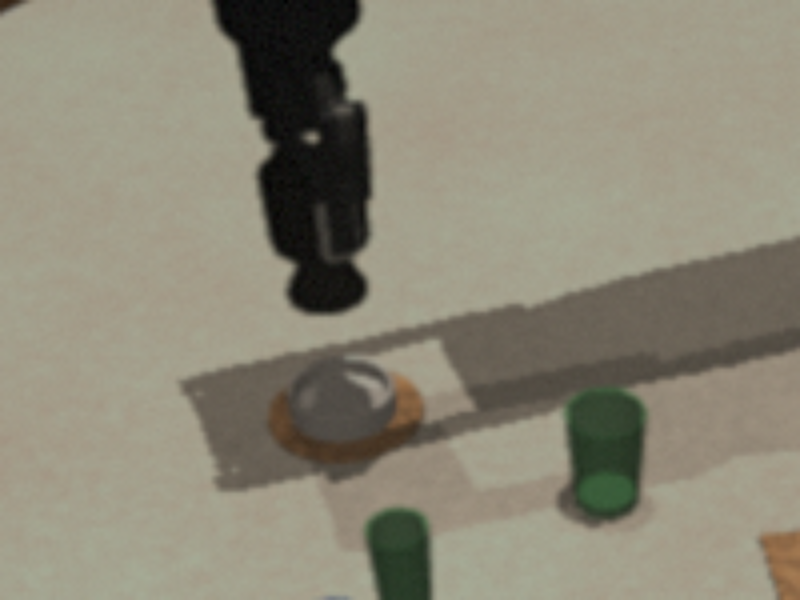

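The picture shows the dish flat on the mat at about (342,400). The held jigger is upright above it, with its foot at (327,285). Lowering next.

```bash
python3 -m inch '1 0 0 2 0; 1 0 0 4 0; 1 0 0 5.5 0; 1 0 0 6.4 0; 1 0 0 7 0; 1 0 0 7.4 0; 1 0 0 7.7 0; 1 0 0 7.8 0; 1 0 0 7.8 0;1 0 0 7.8 0'; python3 - <<'E'
from h import *
for i in range(2): go(.4737,-.2622,.048);p,d,W=cloud("scene")
print(status.sense()["ft_force"])
E
```

```text
t: 13.45
eef_pos: [0.474, -0.2621, 0.0498]
eef_rot: [-180.0, 0.0, 150.2]
ft_force: [-0.1, -0.2, -1.5]
finger_gap: 0.691
gripper_force: 43.4
shift [ 0.02 -0.02  0.18] turn 0.003 | at [ 0.474  -0.2621  0.0498] [-180.     0.   150.2] gap 0.691 F 43.4 t 13.45
shift [ 0.02 -0.02  0.18] turn 0.003 | at [ 0.474  -0.2621  0.0498] [-180.     0.   150.2] gap 0.699 F 43.4 t 13.5
[ 0.03889958 -0.56693798 -0.9556566 ]
```

```bash
python3 -m inch '1 0 0 0.1 0; 1 0 0 0.1 0;1 0 0 0.1 0'; python3 -m inch '1 0 0 0.1 0; 1 0 0 0.1 0;1 0 0 0.1 0'
```

```text
t: 13.85
eef_pos: [0.4737, -0.2619, 0.0483]
eef_rot: [-180.0, -0.0, 150.2]
ft_force: [-0.8, 0.1, -1.5]
finger_gap: 0.693
gripper_force: 43.4
t: 14.15
eef_pos: [0.4738, -0.262, 0.0474]
eef_rot: [-180.0, 0.0, 150.2]
ft_force: [-0.1, 0.8, -0.2]
finger_gap: 0.69
gripper_force: 43.4
```

```bash
python3 -m inch '1 0 0 0.1 0; 1 0 0 0.1 0;1 0 0 0.1 0'; python3 -m inch '1 0 0 0 0; -1 0 0 0 0; -1 0 0 0 0; -1 0 0 0 0; -1 0 0 0 0; -1 0 0 0 0; -1 0 0 -3 0; -1 0 0 -8 0; -1 0 0 -12 0; -1 0 0 -12 0'; python3 - <<'E'
from h import *
go(.4594,-.0813,.16)
E
```

```text
t: 14.45
eef_pos: [0.4742, -0.2622, 0.0474]
eef_rot: [-180.0, 0.1, 150.2]
ft_force: [-2.4, 0.2, 6.4]
finger_gap: 0.696
gripper_force: 43.6
t: 15.45
eef_pos: [0.4773, -0.2645, 0.1735]
eef_rot: [-179.9, 0.7, 150.2]
ft_force: [1.3, -0.7, 0.5]
finger_gap: 0.999
gripper_force: 0.0
shift [10.68 15.    1.2 ] turn 0.003 | at [ 0.4773 -0.2645  0.1735] [-179.9    0.7  150.2] gap 0.999 F 0.0 t 15.45
```

```bash
python3 -m inch '-1 2 3 0 0; -1 5 7 0 0; -1 8 11 0 0; -1 10 14.3 0 0; -1 10.3 14.9 1 0; -1 10.3 14.9 1 0; -1 10.3 14.9 1 0; -1 10.3 14.9 1 0'; python3 - <<'E'
from h import *
for cam in("scene","top"):
    p,d,W=cloud(cam); 
    P=near(W,d,(.474,-.262),.045,.08,.1); print(cam,len(P))
    if len(P): print(cv2.minEnclosingCircle(P[:,:2].astype(np.float32)),fit(P),P[:,2].max())
    cv2.imwrite(f"pics/j2{cam}.png",cv2.resize(p[80:230,90:290,::-1] if cam=="scene" else p[150:300,260:460,::-1],None,fx=4,fy=4))
go(.4594,-.0813,.041)
E
```

```text
t: 16.25
eef_pos: [0.4587, -0.0827, 0.1563]
eef_rot: [-180.0, 0.0, 150.1]
ft_force: [0.5, -0.3, 2.0]
finger_gap: 0.998
gripper_force: 0.0
scene 251
((0.4754903018474579, -0.2625287175178528), 0.032299019396305084) [ 0.47507046 -0.26165137  0.02813804] 0.09510925424198025
top 104
((0.47321993112564087, -0.26438137888908386), 0.029804738238453865) [ 0.47355749 -0.26221483  0.02806712] 0.09542122627561334
shift [1.000e-02 1.500e-01 1.154e+01] turn 0.001 | at [ 0.4587 -0.0826  0.1564] [-180.     0.   150.1] gap 1.002 F 0.0 t 16.35
```

View pics/j2scene.png

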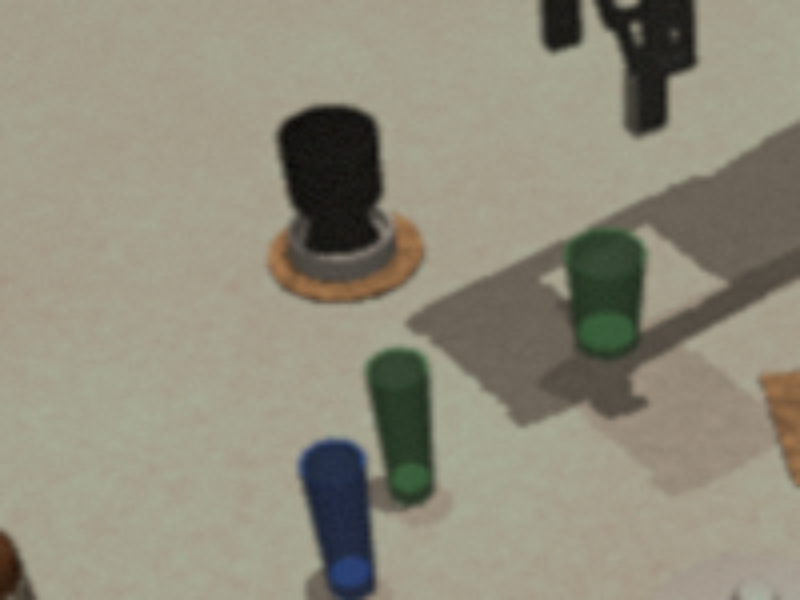

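The jigger stands upright in the dish at (330,200), centred near (0.474,-0.262). Next is the short glass.

```bash
python3 -m inch '-1 0 0.1 3 0; -1 0 0.1 6 0; -1 0 0.1 9 0; -1 0 0.1 11 0; -1 0 0.1 11.6 0; -1 0 0.1 11.6 0; -1 0 0.1 11.6 0; -1 0 0.1 11.6 0; -1 0 0.1 11.6 0'; python3 - <<'E'
from h import *
for i in range(2): go(.4594,-.0813,.041); optics.read_camera("top")
E
```

```text
t: 17.25
eef_pos: [0.46, -0.0809, 0.0415]
eef_rot: [180.0, 0.1, 150.2]
ft_force: [0.4, -0.2, 0.4]
finger_gap: 0.999
gripper_force: 0.0
shift [ 0.03 -0.06  0.05] turn 0.003 | at [ 0.46   -0.0809  0.0415] [1.800e+02 1.000e-01 1.502e+02] gap 0.999 F 0.0 t 17.25
shift [ 0.01 -0.06  0.03] turn 0.003 | at [ 0.4598 -0.0808  0.0413] [1.800e+02 1.000e-01 1.502e+02] gap 1.002 F 0.0 t 17.3
```

```bash
python3 -m inch '1 0 0 0 0; 1 0 0 0 0;1 0 0 0 0;1 0 0 0 0;1 0 0 0 0;1 0 0 0 0;1 0 0 0 0;1 0 0 -1 0; 1 0 0 -3 0; 1 0 0 -5 0; 1 0 0 -6 0; 1 0 0 -6 0' 30; python3 - <<'E'
from h import *
p,d,W=cloud("scene")
cv2.imwrite("pics/s1.png",cv2.resize(p[60:210,150:350,::-1],None,fx=4,fy=4))
go(.4742,-.262,.15)
E
```

```text
t: 18.55
eef_pos: [0.4601, -0.0808, 0.1019]
eef_rot: [180.0, 0.2, 150.2]
ft_force: [0.1, -0.8, -1.5]
finger_gap: 0.549
gripper_force: 31.1
shift [-10.33 -14.99  -4.92] turn 0.003 | at [ 0.4593 -0.0806  0.1007] [1.800e+02 1.000e-01 1.502e+02] gap 0.547 F 31.1 t 18.6
```

View pics/s1.png

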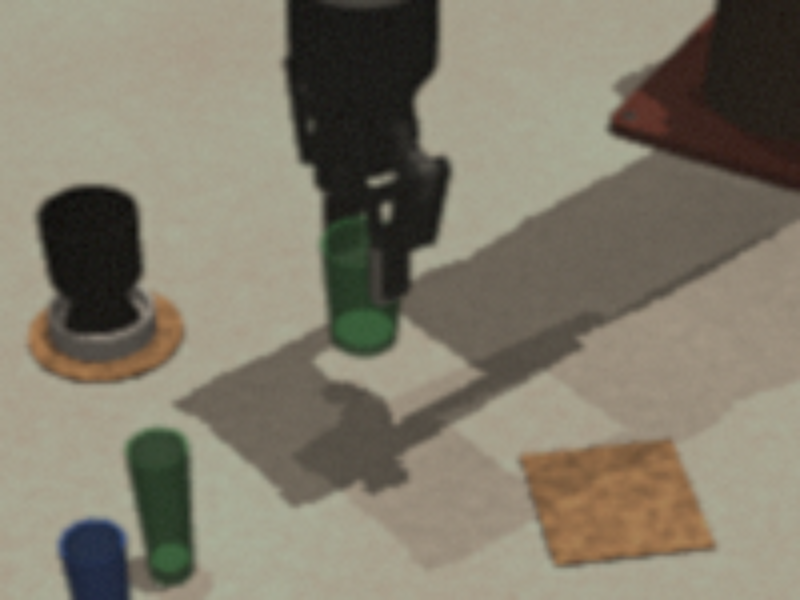

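The glass is held upright at (362,290) in the crop. I'll check the fingertip height against the jigger rim using the depth image.

```bash
python3 - <<'E'
from h import *
p,d,W=cloud("scene")
for v in range(124,142,2): print(v,[(u,*(W[v,u]*1000).round().astype(int),int(p[v,u].max())) for u in (236,240,246,249)])
go(.4742,-.262,.15)
E
```

```text
124 [(236, np.int64(452), np.int64(-98), np.int64(106), 69), (240, np.int64(442), np.int64(-94), np.int64(102), 77), (246, np.int64(481), np.int64(-54), np.int64(139), 37), (249, np.int64(498), np.int64(-37), np.int64(155), 31)]
126 [(236, np.int64(482), np.int64(-79), np.int64(126), 71), (240, np.int64(445), np.int64(-92), np.int64(99), 73), (246, np.int64(484), np.int64(-53), np.int64(136), 35), (249, np.int64(477), np.int64(-49), np.int64(134), 30)]
128 [(236, np.int64(482), np.int64(-78), np.int64(121), 56), (240, np.int64(481), np.int64(-69), np.int64(124), 64), (246, np.int64(484), np.int64(-53), np.int64(131), 37), (249, np.int64(475), np.int64(-51), np.int64(126), 32)]
130 [(236, np.int64(481), np.int64(-79), np.int64(115), 59), (240, np.int64(480), np.int64(-70), np.int64(118), 62), (246, np.int64(484), np.int64(-52), np.int64(127), 35), (249, np.int64(480), np.int64(-48), np.int64(125), 32)]
132 [(236, np.int64(480), np.int64(-80), np.int64(109), 58), (240, np.int64(478), np.int64(-71), np.int64(111), 58), (246, np.int64(482), np.int64(-54), np.int64(119), 34), (249, np.int
[... 368 characters left out ...]
 np.int64(103), 59), (246, np.int64(478), np.int64(-57), np.int64(105), 60), (249, np.int64(458), np.int64(-61), np.int64(91), 54)]
138 [(236, np.int64(482), np.int64(-79), np.int64(94), 66), (240, np.int64(476), np.int64(-73), np.int64(93), 89), (246, np.int64(470), np.int64(-61), np.int64(93), 62), (249, np.int64(459), np.int64(-60), np.int64(86), 61)]
140 [(236, np.int64(481), np.int64(-80), np.int64(88), 97), (240, np.int64(478), np.int64(-71), np.int64(89), 93), (246, np.int64(469), np.int64(-62), np.int64(87), 92), (249, np.int64(457), np.int64(-61), np.int64(80), 81)]
shift [-10.39 -14.98  -5.02] turn 0.003 | at [ 0.4586 -0.0804  0.0999] [-180.    -0.   150.2] gap 0.549 F 31.1 t 18.65
```

```bash
python3 -m inch '1 0 0 -1.5 0; 1 0 0 -4 0; 1 -1 -1.5 -5.5 0; 1 -3 -4.4 -5.5 0; 1 -5 -7.3 -5.5 0; 1 -7 -10.2 -5.5 0; 1 -9 -13.1 -5.5 0; 1 -10 -14.6 -5.5 0; 1 -10.3 -15 -5.5 0; 1 -10.3 -15 -5.5 0; 1 -10.3 -15 -5.5 0; 1 -10.3 -15 -5.5 0'; python3 - <<'E'
from h import *
for i in range(3): 
  go(.4742,-.262,.15); p,d,W=cloud("scene")
cv2.imwrite("pics/s2.png",cv2.resize(p[40:190,90:290,::-1],None,fx=4,fy=4))
E
```

```text
t: 19.85
eef_pos: [0.4737, -0.2605, 0.1551]
eef_rot: [180.0, -0.0, 150.2]
ft_force: [-0.1, 0.7, -1.0]
finger_gap: 0.544
gripper_force: 31.2
shift [-0.12 -0.11  0.51] turn 0.004 | at [ 0.4737 -0.2605  0.1551] [180.   -0.  150.2] gap 0.544 F 31.2 t 19.85
shift [-0.11 -0.1   0.53] turn 0.004 | at [ 0.4738 -0.2606  0.1553] [180.   -0.  150.2] gap 0.547 F 31.2 t 19.9
shift [-0.09 -0.09  0.54] turn 0.004 | at [ 0.4738 -0.2608  0.1554] [180.    0.  150.2] gap 0.551 F 31.2 t 19.95
```

View pics/s2.png

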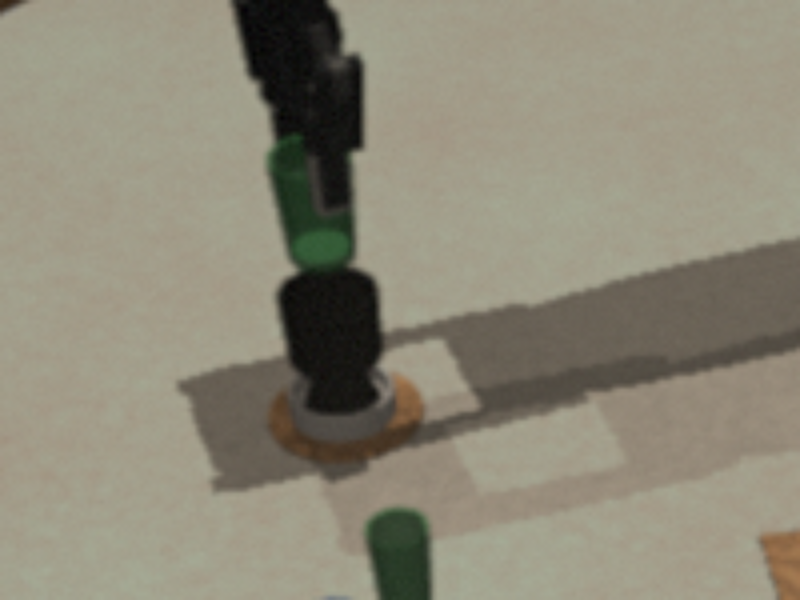

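The glass base at (322,247) sits over the jigger rim at (329,290), aligned along the vertical direction. Lowering it.

```bash
python3 -m inch '1 0 0 1 0; 1 -0.05 -0.05 2 0; 1 -0.05 -0.05 3 0; 1 -0.05 -0.05 4 0; 1 -0.05 -0.05 5 0; 1 -0.05 -0.05 5.6 0; 1 -0.05 -0.05 6 0; 1 -0.05 -0.05 6.1 0; 1 -0.05 -0.05 6.1 0;1 -0.05 -0.05 6.1 0'; python3 -m inch '1 0 0 0.1 0; 1 0 0 0.1 0;1 0 0 0.1 0';python3 -m inch '1 0 0 0.1 0; 1 0 0 0.1 0;1 0 0 0.1 0'
```

```text
t: 21.0
eef_pos: [0.4742, -0.2628, 0.0948]
eef_rot: [-180.0, 0.1, 150.2]
ft_force: [-0.4, -0.3, -0.7]
finger_gap: 0.545
gripper_force: 31.2
t: 21.3
eef_pos: [0.4739, -0.2626, 0.0935]
eef_rot: [-180.0, 0.0, 150.2]
ft_force: [0.2, 0.7, -0.7]
finger_gap: 0.545
gripper_force: 31.2
t: 21.6
eef_pos: [0.4738, -0.2625, 0.0922]
eef_rot: [180.0, -0.0, 150.2]
ft_force: [-0.3, 0.3, -1.1]
finger_gap: 0.547
gripper_force: 31.2
```

```bash
python3 -m inch '1 0 0 0.1 0; 1 0 0 0.1 0;1 0 0 0.1 0';python3 -m inch '1 0 0 0.05 0; 1 0 0 0.05 0;1 0 0 0.05 0'
```

```text
t: 21.9
eef_pos: [0.4738, -0.2625, 0.0912]
eef_rot: [180.0, -0.0, 150.2]
ft_force: [-0.5, -0.4, -1.8]
finger_gap: 0.549
gripper_force: 31.2
t: 22.2
eef_pos: [0.4739, -0.2626, 0.0908]
eef_rot: [-180.0, 0.0, 150.2]
ft_force: [1.1, -1.2, -0.1]
finger_gap: 0.546
gripper_force: 31.2
```

```bash
python3 -m inch '1 0 0 0.05 0; 1 0 0 0.05 0;1 0 0 0.05 0';python3 -m inch '1 0 0 0.05 0; 1 0 0 0.05 0;1 0 0 0.05 0'
```

```text
t: 22.5
eef_pos: [0.4742, -0.2628, 0.0908]
eef_rot: [-180.0, 0.0, 150.2]
ft_force: [-0.5, -0.6, 2.4]
finger_gap: 0.547
gripper_force: 31.5
t: 22.8
eef_pos: [0.4744, -0.2629, 0.0907]
eef_rot: [-180.0, 0.1, 150.2]
ft_force: [-0.6, 0.5, 6.2]
finger_gap: 0.549
gripper_force: 31.6
```

```bash
python3 -m inch '1 0 0 -0.05 0; -1 0 0 -0.05 0; -1 0 0 -0.05 0; -1 0 0 -0.05 0; -1 0 0 -0.05 0; -1 0 0 -0.05 0; -1 0 0 -2 0; -1 0 0 -6 0; -1 0 0 -10 0; -1 0 0 -12 0; -1 0 0 -12 0;-1 0 0 -12 0'; python3 - <<'E'
from h import *
go(.6203,-.105,.21,150)
E
```

```text
t: 24.0
eef_pos: [0.4738, -0.2625, 0.2095]
eef_rot: [-180.0, 0.0, 150.2]
ft_force: [-1.0, 0.6, 0.3]
finger_gap: 1.001
gripper_force: 0.0
shift [-4.87 20.95 -0.05] turn 0.003 | at [ 0.4738 -0.2625  0.2095] [-180.     0.   150.2] gap 1.001 F 0.0 t 24.0
```

```bash
python3 -m inch '-1 -0.9 4 0 0; -1 -2 8 0 0; -1 -3 12.5 0 0; -1 -4 17 0 0; -1 -4.7 20 0 0; -1 -4.9 20.9 0 0; -1 -4.9 20.9 0 0; -1 -4.9 20.9 0 0; -1 -4.9 20.9 0 0'; python3 - <<'E'
from h import *
for cam in("scene","top"):
    p,d,W=cloud(cam)
    P=near(W,d,(.474,-.262),.045,.106,.125); print(cam,len(P))
    if len(P): print(cv2.minEnclosingCircle(P[:,:2].astype(np.float32)),fit(P),np.percentile(P[:,2],[50,90,98]))
    if cam=="scene": cv2.imwrite("pics/s3.png",cv2.resize(p[70:220,90:290,::-1],None,fx=4,fy=4))
go(.6203,-.105,.061)
E
```

```text
t: 24.9
eef_pos: [0.6193, -0.1069, 0.2092]
eef_rot: [-180.0, -0.1, 150.1]
ft_force: [-0.2, -0.0, -0.6]
finger_gap: 0.997
gripper_force: 0.0
scene 134
((0.4753386676311493, -0.2624240815639496), 0.025610405951738358) [ 0.47587596 -0.26301005  0.02191408] [0.11250785 0.11609282 0.11689886]
top 140
((0.4744594693183899, -0.2636479139328003), 0.02373211458325386) [ 0.47402775 -0.26334979  0.02188526] [0.11363506 0.11581392 0.11674736]
shift [ 0.04  0.2  14.88] turn 0.001 | at [ 0.6197 -0.1069  0.2098] [-180.    -0.   150.1] gap 1.003 F 0.0 t 25.0
```

View pics/s3.png

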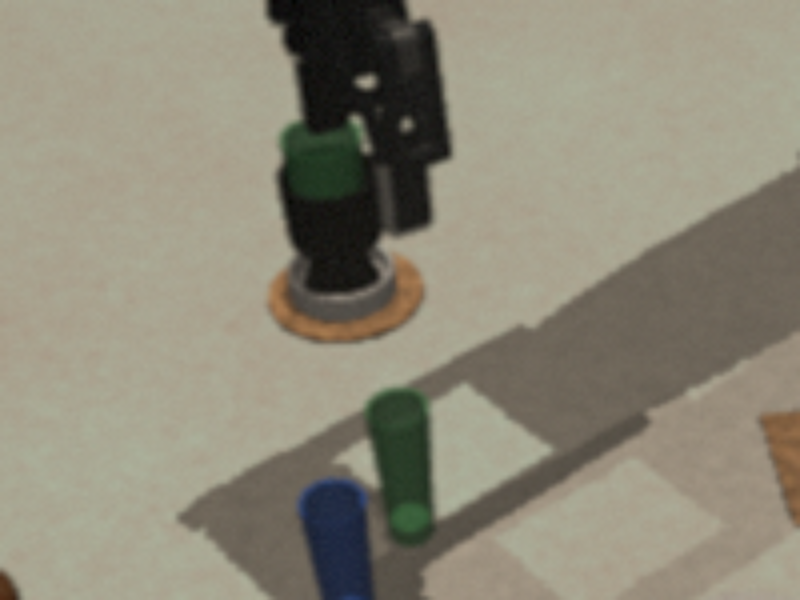

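The short glass is seated at (323,165) in the crop, with its rim at 0.114 m as expected. Next is the green tall glass at (400,465); the blue one at (335,530) stays.

```bash
python3 -m inch '-1 0 0.1 2 0; -1 0 0.1 6 0; -1 0 0.1 10 0; -1 0 0.1 13.5 0; -1 0 0.1 14.8 0; -1 0 0.1 14.8 0; -1 0 0.1 14.8 0; -1 0 0.1 14.8 0; -1 0 0.1 14.8 0'; python3 - <<'E'
from h import *
for i in range(2): go(.6203,-.105,.061); optics.read_camera("top")
E
```

```text
t: 25.9
eef_pos: [0.6225, -0.1053, 0.0643]
eef_rot: [179.9, 0.2, 150.2]
ft_force: [-0.4, 0.2, -0.2]
finger_gap: 1.002
gripper_force: 0.0
shift [ 0.2  -0.08  0.32] turn 0.003 | at [ 0.6225 -0.1053  0.0643] [179.9   0.2 150.2] gap 1.002 F 0.0 t 25.9
shift [ 0.17 -0.08  0.28] turn 0.003 | at [ 0.6222 -0.1051  0.0639] [180.    0.2 150.2] gap 1.002 F 0.0 t 25.95
```

```bash
python3 -m inch '-1 0.1 -0.05 0.1 0; 1 0.1 -0.05 0.1 0; 1 0.1 -0.05 0.1 0; 1 0.1 -0.05 0.1 0; 1 0.1 -0.05 0.1 0; 1 0.1 -0.05 0.1 0; 1 0.1 -0.05 0.1 0; 1 0.1 -0.05 0.1 0; 1 0.1 -0.05 0.1 0; 1 0.1 -0.05 0.1 0; 1 0.1 -0.05 0.1 0' 30; python3 - <<'E'
from h import *
for i in range(2): go(.6203,-.105,.061); optics.read_camera("top")
E
```

```text
t: 27.1
eef_pos: [0.6199, -0.1048, 0.061]
eef_rot: [180.0, 0.0, 150.2]
ft_force: [0.1, 0.5, 2.3]
finger_gap: 0.376
gripper_force: 29.9
shift [-0.05 -0.   -0.  ] turn 0.003 | at [ 0.6199 -0.1048  0.061 ] [180.    0.  150.2] gap 0.376 F 29.9 t 27.1
shift [-0.05 -0.   -0.  ] turn 0.003 | at [ 0.6199 -0.1048  0.061 ] [180.    0.  150.2] gap 0.375 F 29.9 t 27.15
```

```bash
python3 -m inch '1 0 0 -1 0; 1 0 0 -3 0; 1 0 0 -6 0; 1 0 0 -9 0; 1 0 0 -12 0; 1 0 0 -13.5 0; 1 0.5 -2 -13.5 0; 1 1.2 -5 -13.5 0; 1 1.9 -8.5 -13.5 0; 1 2.7 -12 -13.5 0; 1 3 -13.5 -13.5 0; 1 3 -13.5 -13.5 0'; python3 -m inch '1 0.4 -2 0 0; 1 0.9 -4 0 0; 1 1.4 -6 0 0; 1 1.6 -7 0 0; 1 1.7 -7.5 0 0; 1 1.7 -7.5 0 0; 1 1.7 -7.5 0 0; 1 1.7 -7.5 0 0'; python3 - <<'E'
from h import *
for i in range(3): 
  go(.4745,-.263,.117); p,d,W=cloud("scene")
cv2.imwrite("pics/t1.png",cv2.resize(p[30:180,90:290,::-1],None,fx=4,fy=4))
P=near(W,d,(.474,-.262),.045,.106,.125);print(len(P))
E
```

```text
t: 28.4
eef_pos: [0.5253, -0.2081, 0.1954]
eef_rot: [-180.0, -0.1, 150.0]
ft_force: [0.4, -0.0, -1.2]
finger_gap: 0.375
gripper_force: 30.0
t: 29.2
eef_pos: [0.475, -0.2629, 0.1958]
eef_rot: [180.0, 0.0, 150.2]
ft_force: [0.3, 0.4, -0.4]
finger_gap: 0.372
gripper_force: 30.0
shift [ 0.04 -0.04  7.88] turn 0.004 | at [ 0.475  -0.2629  0.1958] [180.    0.  150.2] gap 0.372 F 30.0 t 29.2
shift [ 0.04 -0.03  7.88] turn 0.004 | at [ 0.4749 -0.263   0.1958] [180.    0.  150.2] gap 0.376 F 30.0 t 29.25
shift [ 0.03 -0.02  7.88] turn 0.004 | at [ 0.4749 -0.263   0.1958] [180.    0.  150.2] gap 0.373 F 30.0 t 29.3
175
```

View pics/t1.png

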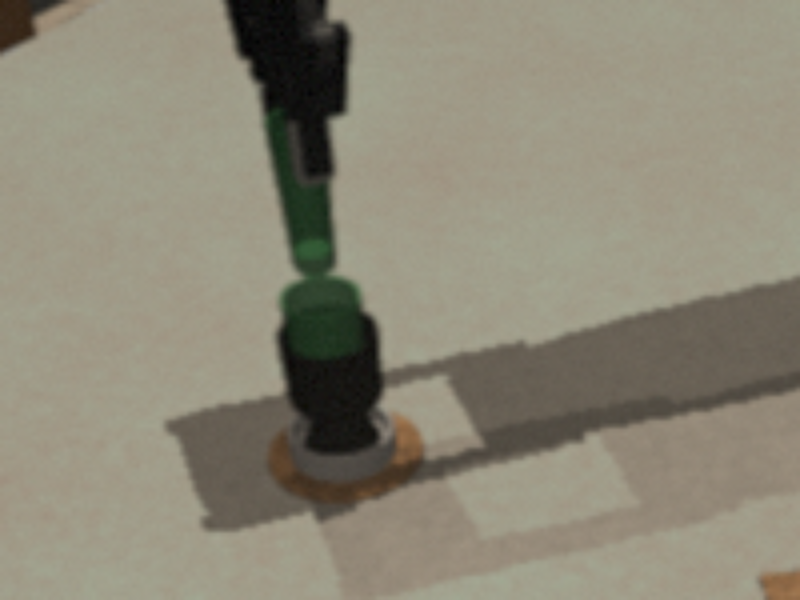

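The tall glass foot at (314,255) lines up over the short glass mouth at (321,300). Lowering it.

```bash
python3 -m inch '1 0 0 1 0; 1 0 0 2 0; 1 0 0 3 0; 1 0 0 4 0; 1 0 0 5 0; 1 0 0 6 0; 1 0 0 6.8 0; 1 0 0 7.3 0; 1 0 0 7.5 0; 1 0 0 7.5 0;1 0 0 7.5 0;1 0 0 7.5 0'; python3 -m inch '1 0 0 0.1 0; 1 0 0 0.1 0;1 0 0 0.1 0';python3 -m inch '1 0 0 0.1 0; 1 0 0 0.1 0;1 0 0 0.1 0'
```

```text
t: 30.55
eef_pos: [0.4748, -0.2637, 0.1214]
eef_rot: [-180.0, 0.1, 150.2]
ft_force: [-0.5, -0.1, -0.5]
finger_gap: 0.375
gripper_force: 30.0
t: 30.85
eef_pos: [0.4745, -0.2635, 0.1199]
eef_rot: [-180.0, 0.0, 150.2]
ft_force: [0.3, -0.5, -0.1]
finger_gap: 0.375
gripper_force: 30.0
t: 31.15
eef_pos: [0.4745, -0.2634, 0.1187]
eef_rot: [180.0, -0.0, 150.2]
ft_force: [-0.3, -0.0, -1.0]
finger_gap: 0.375
gripper_force: 30.0
```

```bash
python3 -m inch '1 0 0 0.1 0; 1 0 0 0.1 0;1 0 0 0.1 0';python3 -m inch '1 0 0 0.05 0; 1 0 0 0.05 0;1 0 0 0.05 0';python3 -m inch '1 0 0 0.05 0; 1 0 0 0.05 0;1 0 0 0.05 0'
```

```text
t: 31.45
eef_pos: [0.4744, -0.2635, 0.1177]
eef_rot: [-180.0, -0.0, 150.2]
ft_force: [-0.4, 0.7, -1.4]
finger_gap: 0.378
gripper_force: 30.0
t: 31.75
eef_pos: [0.4745, -0.2635, 0.1173]
eef_rot: [-180.0, 0.0, 150.2]
ft_force: [0.1, -0.5, -0.8]
finger_gap: 0.376
gripper_force: 30.0
t: 32.05
eef_pos: [0.4746, -0.2636, 0.1169]
eef_rot: [-180.0, 0.0, 150.2]
ft_force: [0.5, 0.2, -0.1]
finger_gap: 0.375
gripper_force: 30.1
```

```bash
python3 -m inch '1 0 0 0.05 0; 1 0 0 0.05 0;1 0 0 0.05 0';python3 -m inch '1 0 0 0.03 0; 1 0 0 0.03 0;1 0 0 0.03 0'
```

```text
t: 32.35
eef_pos: [0.4749, -0.2637, 0.1169]
eef_rot: [-180.0, 0.1, 150.2]
ft_force: [-1.1, 0.1, 4.8]
finger_gap: 0.376
gripper_force: 30.4
t: 32.65
eef_pos: [0.475, -0.2638, 0.1169]
eef_rot: [-180.0, 0.1, 150.2]
ft_force: [0.9, 0.7, 6.6]
finger_gap: 0.376
gripper_force: 30.5
```

Seated at the expected height. Releasing and backing off straight up.

```bash
python3 -m inch '1 0 0 -0.05 0; -1 0 0 -0.05 0; -1 0 0 -0.05 0; -1 0 0 -0.05 0; -1 0 0 -0.05 0; -1 0 0 -0.05 0; -1 0 0 -0.05 0; -1 0 0 -2 0; -1 0 0 -6 0; -1 0 0 -10 0; -1 0 0 -10 0; -1 0 0 -10 0'; python3 -m inch '-1 2 3 0 0; -1 6 8 0 0; -1 10 13 0 0; -1 12 16 0 0; -1 12 16 0 0; -1 12 16 0 0; -1 12 16 0 0'; python3 - <<'E'
from h import *
for cam in("scene","top"):
    p,d,W=cloud(cam)
    for n,a,b in(("tall",.134,.16),("short",.108,.12),("jig",.083,.094)):
        P=near(W,d,(.4745,-.263),.036,a,b)
        if len(P)>5: print(cam,n,len(P),cv2.minEnclosingCircle(P[:,:2].astype(np.float32)),fit(P),np.percentile(P[:,2],[50,98]))
    if cam=="scene": cv2.imwrite("pics/t2.png",cv2.resize(p[40:190,90:290,::-1],None,fx=4,fy=4))
E
```

```text
t: 33.85
eef_pos: [0.4751, -0.264, 0.2173]
eef_rot: [-180.0, 0.2, 150.2]
ft_force: [-0.1, -0.1, -0.3]
finger_gap: 1.0
gripper_force: 0.0
t: 34.55
eef_pos: [0.4498, -0.0654, 0.2152]
eef_rot: [-179.9, -0.1, 150.2]
ft_force: [0.1, -0.4, -0.3]
finger_gap: 0.999
gripper_force: 0.0
scene tall 139 ((0.47680002450942993, -0.26354461908340454), 0.01842890866100788) [ 0.47624199 -0.26305294  0.01501709] [0.14156546 0.14658845]
scene short 146 ((0.47468337416648865, -0.2641947865486145), 0.02594289556145668) [ 0.47471464 -0.26391812  0.02123284] [0.11401209 0.11938904]
scene jig 170 ((0.47559839487075806, -0.2601899206638336), 0.030043024569749832) [ 0.47453392 -0.26240266  0.02733632] [0.08945583 0.09380212]
top tall 96 ((0.4754462242126465, -0.26403602957725525), 0.016765346750617027) [ 0.47492624 -0.26342161  0.01489214] [0.14292027 0.14729316]
top short 91 ((0.474235862493515, -0.2649216651916504), 0.023847931995987892) [ 0.47056097 -0.26258958  0.01810715] [0.11379837 0.11871131]
top jig 62 ((0.4729079008102417, -0.26301220059394836), 0.02927163988351822) [ 0.46439903 -0.26435491  0.01913625] [0.08991076 0.0932283 ]
```

View pics/t2.png

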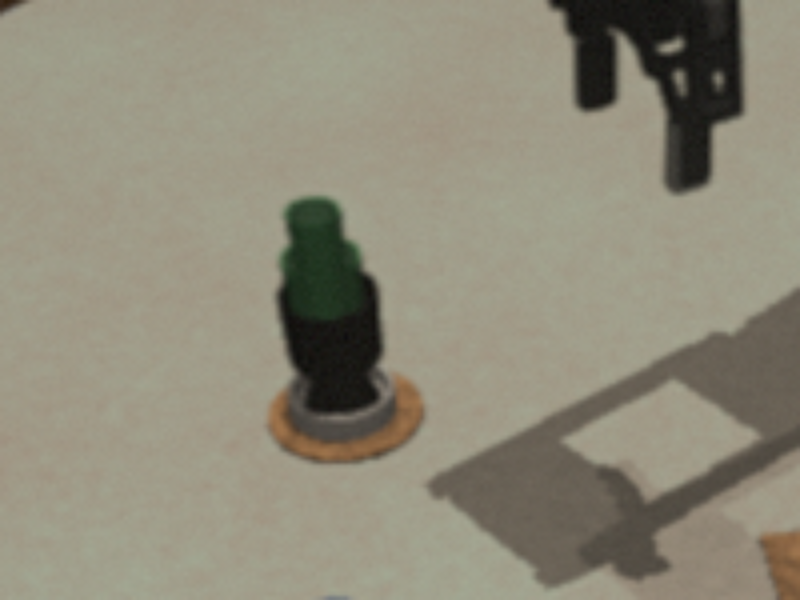

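The tower stands upright with the tall glass rim at (314,212) and the dish at (342,410). Its top is at 0.144 m as expected, and the gripper is clear.

```bash
python3 -c "
from workcell import arm
print(arm.finish_job())"
```

```text
the job is handed in; nothing more can be done
None
```

The bar set is built on the round cork mat (dish, jigger, short green glass, tall green glass), each piece released and standing upright in the last picture, and the job is handed in; the hand-in returned no verdict.

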